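# Let off a spring-wound ratchet drum onto its stop

## Robot

A 6-joint arm with a two-finger parallel gripper is mounted at the origin on a cart in front of the work surface, level with it; the furniture and walls round the work are solid. World frame = base frame: x ahead of the robot, y to its left, z up, the work surface at z = 0. Lengths are in m, angles in rad, forces in N, time in s.
With the tool pointing down it reaches from about 0.35 to 0.775 m from the base axis. Payload 7.3 kg.
Tool frame: the origin (TCP) lies at the very end of the fingers, on their centre line; the grasp point (between the pads) lies 19 mm behind it; z points along the fingers, y is the line along which they close (so a half turn about z gives the same grasp; the last joint's range is limited). The gripper opens to 92 mm and grips with 3 to 60 N. Pads are 19 mm wide; open, the fingers measure 130 mm over their backs; the gripper's body (75 mm by 190 mm) begins 47 mm behind the grasp point.
Start: joints at [1.124, 0.342, 1.524, -0, 1.275, -0.146], TCP at [0.156, 0.501, 0.227] pointing down, gripper open.
Joint ranges: [-2.53, 2.53], [-0.77, 2.02], [0.04, 2.7], [-1, 4.14], [0.28, 2.66], [-3.11, 3.11]. Speed limits (rad/s): [2.57, 2.57, 3.14, 3.14, 3.14, 3.14].

## Interface

Orientations are given as [roll, pitch, yaw] about the fixed x, y, z axes, in that order (R = Rz(yaw) Ry(pitch) Rx(roll)).
In Python, from cell import robot gives the robot as it stands.
- The arm moves only by the tool apply_moves, never from a script. Its argument "rows" is a list of rows, each an object with "xyz": the shift along the tool's x, y, z in mm, a list of three; "turn": the turn about the tool's z in rad. A call has 1 to 10 rows; each row shifts and turns the commanded pose from where the row before left it, along the tool's axes as they then stand; what a row does not reach is not made up. A row lasts 1/8 s, in which the tool goes at most 62.5 mm and 10.7 degrees, less where a joint would pass 70% of its speed; a pose out of reach is approached as far as the arm can. A call with a gripper value outside its range is refused whole. "gripper" is the opening, from 0 (shut) to 1 (fully open), set as the call begins (left out, the last holds). The fingers move at their own pace and stop on an object; "newtons" is the grip in N (left out, the last holds). Time passes only in rows, so rows that do not move let the fingers close. It gives the time, the measured TCP pose, the force and the opening at its end, in the units of the state.
- robot.observe(): the state, without advancing time (a new reading comes with each control period).
- robot.read_camera(name): name is "side" or "top"; returns a dict with "frame" (384x512x3 uint8, blue, green, red), "mtx" (3x3 intrinsics, pixels), "R" (3x3) and "t" (3): a world point X has camera coordinates R X + t. Camera axes: x right, y down, z forward; pixel columns grow to the right and rows downward; lengths in m; the calibration is good to about 2 mm. A picture is of the moment at which its call begins. There is no depth.
- robot.hand_in(): hands the job in, once; it reports no verdict.
The state is a dict: "time": time; "qpos": joint angles; "qvel": joint speeds; "joint_efforts": joint torques, N m; "tool_pos": TCP position; "tool_rot": TCP orientation; "contact_force": force on the tool from outside, world axes, zero at the start; "torque": the same for the moment, N m; "opening": finger opening in m.
Only numpy, scipy, OpenCV 4.12 (cv2) and the standard library are available. Lean on these libraries where they do the work, as an engineer would, in place of code of your own. Each camera call takes 0.05 s, during which the arm holds its last target. There are 200 camera calls.

## Task

Let the tension off the spring-wound drum: squeeze the pawl's trigger post towards the handle post to draw the pawl off the ratchet wheel, keep hold and ease the crank back clockwise until you feel its dog come gently to rest against the stop pin, then let go. Do not let the drum run back by itself or force the dog against the pin, and leave the spanner, the nut and the V-block where they are.

Things in the scene. Friction and masses are not known exactly. Their poses are not given: they have to be found in the camera images.
- foot: The drum unit, bolted down: a round grey foot (184 mm across, 16 mm high) with a fixed steel ratchet wheel (116 mm over its 24 teeth, 6 mm deep, tops 44 mm up) and above it a grooved drum (94 mm across, top 95 mm up). Origin: underside, on the drum's upright axis; z up. The crank points roughly along the foot's -y.
- crank (a joint): Angle of the drum and its crank, rad; grows anticlockwise from above (winding up). Starts held by a tooth, at 1.05 or 0.785; the next teeth hold it at 0.524 and 0.262. A clock spring drives it back clockwise, 0.5 N m falling to 0.4. It winds on freely, the pawl clicking over. The dog meets the stop pin somewhere from 0.30 to 0.49; where is not measured: feel it.
- pawl (a joint): How far the pawl is drawn outward along the crank, m: 0 in the teeth, clear of the teeth above 0.0065, end of travel 0.010. Its spring pushes inward, 6 N at 0 and 11 N at 0.010; under load the tooth adds about 3 N of friction. Let go, it springs back into the teeth.
- handle (a point): Centre of the top of the fixed handle post: upright steel, 14 mm thick, at the crank's outer end, 147 mm from the drum's axis; free from 66 mm to 113 mm above the plate. Below it the crank's two cheeks (33 mm wide in all) lie 49 to 62 mm up. Site axes turn with the crank.
- trigger (a point): Centre of the top of the trigger post on the pawl: like the handle post (14 mm thick, 66 to 113 mm up), 41 mm nearer the drum on the same radius, 106 mm from the axis. Outer faces of the two posts are 55 mm apart at rest. Only this post moves: squeezed, it comes 10 mm towards the handle post (45 mm over both), so the middle of the grip shifts 5 mm outward.
- dog: Steel block (16 x 9 x 30 mm, origin at its centre) under the crank's clockwise side, 79 mm from the drum's axis. It comes to rest against the stop pin: an upright steel pin 12 mm thick, top 45 mm up, set in the foot's curved slot at the same radius, ahead of the dog on the clockwise side; its place differs each time. Pressing dog on pin with over 25 N is too hard; the spring alone gives 5 to 6 N.
- v_block: Steel V-block, 45 x 40 x 30 mm, loose bystander on the plate; origin under its centre.
- spanner: Open-ended steel spanner, 37 x 134 x 9 mm, lying loose, a bystander; origin under its centre.
- hex_nut: Dark hexagon nut, 28 x 24 x 13 mm, lying loose, a bystander; origin under its centre.

How it is judged:
On the way:
1. the pawl is held off the ratchet wheel while the crank goes back (value of joint pawl above 0.006 m and distance of handle from where it was at the start of the episode above 0.025 m), for 0.1 s.
At the end, for the whole second after the job is handed in: the crank's dog rests against the stop pin, pressed by the drum's own spring (more than 1 N), below 0.515 rad, at rest and released (contact force between dog and anything else above 1 N and value of joint crank below 0.515 rad and velocity of joint crank above -0.05 rad/s); the robot touches nothing.
It fails at once if the drum runs back by itself (faster than 1.2 rad/s) (velocity of joint crank below -1.2 rad/s).
It fails at once if the dog is forced against the stop pin (more than 25 N) (contact force between dog and anything else above 25 N).
It fails at once if a bystander is shifted by more than 20 mm (distance of any of v_block, spanner, hex_nut from where it was at the start of the episode above 0.02 m).
It also fails if it takes over 61 s, if anything falls off the work surface, if the arm or the gripper's body presses on something with over 40 N, if the wrist force passes 120 N, or if a joint passes its speed limit or range.

## Working session

There is one attempt and no reset: what is moved stays moved. The work goes in short steps, Python scripts to look and compute and a tool call to move; the robot and the scene stay as the last step left them, time stands still between calls to the robot, and variables do not carry over. Pictures are saved under pics/ and viewed, on a budget of 10 in all, crops included, one or two more only if the job needs it, and the job is handed in when it is done.

Besides the shell and the picture viewer there is one more tool, called after "Call:" as name([rows], argument=value, ...), one row to a line, values as JSON. apply_moves: Moves the arm, as the interface text tells. Its arguments: {"type":"object","properties":{"rows":{"type":"array"},"gripper":{"type":"number"},"newtons":{"type":"number"}},"required":["rows"]}

```bash
mkdir -p pics; python3 - <<'E'
from cell import robot
import cv2,numpy as np,pickle
d={n:robot.read_camera(n) for n in("side","top")}
pickle.dump(d,open("cams.pkl","wb"))
for n in d:
    cv2.imwrite(f"pics/{n}0.png",cv2.resize(d[n]["frame"],(800,600),interpolation=cv2.INTER_CUBIC))
    print(n,d[n]["mtx"].tolist(),np.round(d[n]["R"],3).tolist(),d[n]["t"], -d[n]["R"].T@d[n]["t"])
s=robot.observe();print(s)
E
```

```text
side [[485.64718047451794, 0.0, 263.6961807672818], [0.0, 485.64718047451794, 191.33952503918772], [0.0, 0.0, 1.0]] [[-0.955, -0.295, 0.027], [-0.131, 0.339, -0.932], [0.266, -0.893, -0.362]] [0.46430342 0.13782073 0.78004571] [0.25430469 0.78728988 0.39817997]
top [[348.5731642860375, 0.0, 261.2579540922877], [0.0, 348.5731642860375, 192.92819292139208], [0.0, 0.0, 1.0]] [[-0.019, -1.0, -0.001], [-0.994, 0.019, -0.111], [0.111, -0.001, -0.994]] [0.05152148 0.49514396 0.91045189] [0.39149132 0.04286736 0.96002166]
{'time': 0.1, 'qpos': array([ 1.12399810e+00,  3.42664582e-01,  1.52488869e+00,  1.67607580e-06,
        1.27539148e+00, -1.46015831e-01]), 'qvel': array([ 0.00030717,  0.00048511, -0.00266994,  0.00131417,  0.00110467,
        0.00023313]), 'joint_efforts': array([ 7.10300592e-04, -4.32012892e+01, -2.44696838e+01,  7.19089690e-02,
        5.26333472e-02, -3.37137294e-05]), 'tool_pos': array([0.15537586, 0.50111966, 0.22611992]), 'tool_rot': array([-3.14025518e+00, -1.98312407e-04,  2.84080964e+00]), 'contact_force': array([-0.3057392 ,  0.1722538 , -0.57665691]), 'torque': array([-0.0048519 , -0.05855457, -0.04980445]), 'opening': 0.09174476964312667}
```

View pics/top0.png

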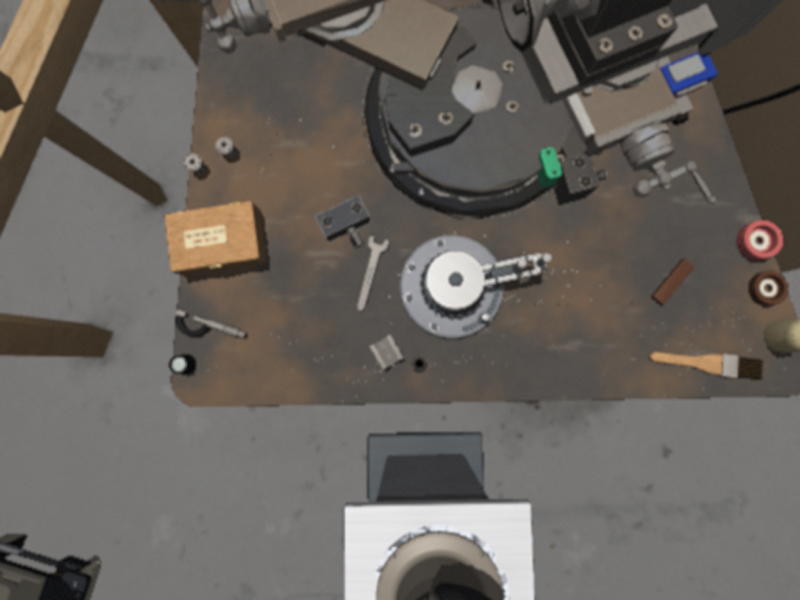

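View pics/side0.png

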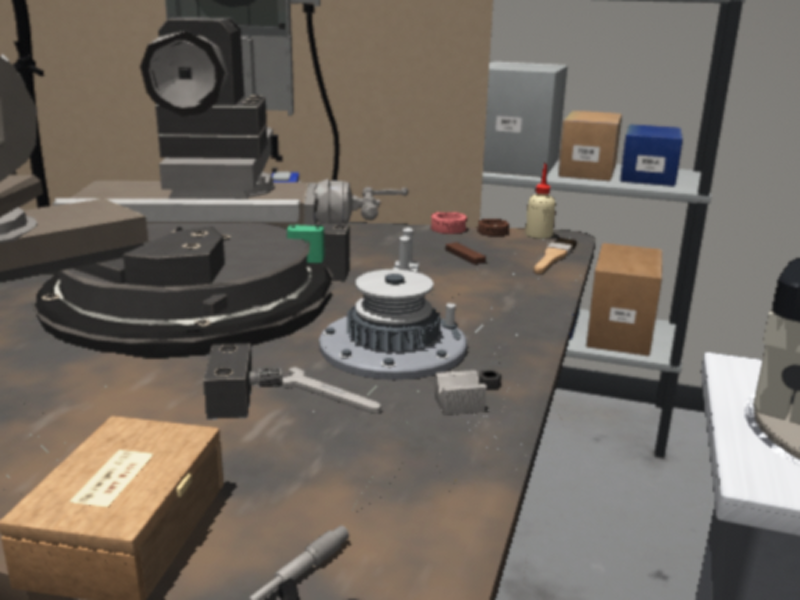

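The top view shows the drum at about (456,280) in 800-px coordinates, with the crank pointing right and its posts near (505–546,262). The pin is at about (487,318). The spanner is at (372,272), the V-block at (386,352) and the nut at (419,364). I'll zoom in on the crank.

```bash
cat > h.py <<'E'
import numpy as np
def ray(c,px,z):
    R=c["R"];C=-R.T@c["t"];d=R.T@np.linalg.solve(c["mtx"],[px[0],px[1],1.]);return C+d*(z-C[2])/d[2]
def proj(c,X):
    p=c["mtx"]@(c["R"]@np.array(X)+c["t"]);return p[:2]/p[2]
E
python3 - <<'E'
import pickle,cv2,numpy as np
from h import *
d=pickle.load(open("cams.pkl","rb"))
f=d["top"]["frame"]
# drum top disc: bright threshold
roi=f[140:225,245:365]
g=cv2.cvtColor(roi,cv2.COLOR_BGR2GRAY)
c=cv2.HoughCircles(g,cv2.HOUGH_GRADIENT,1,20,param1=150,param2=12,minRadius=14,maxRadius=36)
print(c+np.array([245,140,0]) if c is not None else None)
a=cv2.resize(roi,None,fx=6.5,fy=6.5,interpolation=cv2.INTER_CUBIC)
b=cv2.resize(d["side"]["frame"][135:245,195:310],None,fx=5,fy=5,interpolation=cv2.INTER_CUBIC)
cv2.imwrite("pics/ta.png",a);cv2.imwrite("pics/sa.png",b);print(a.shape,b.shape)
for p in [(456,280)]: print(ray(d["top"],(p[0]*.64,p[1]*.64),.095))
E
```

```text
[[[289.5        182.5         32.59999847]
  [337.5        192.5         28.60000038]
  [318.5        150.5         19.5       ]]]
(552, 780, 3) (550, 575, 3)
[ 0.5216653  -0.03516155  0.095     ]
```

View pics/ta.png

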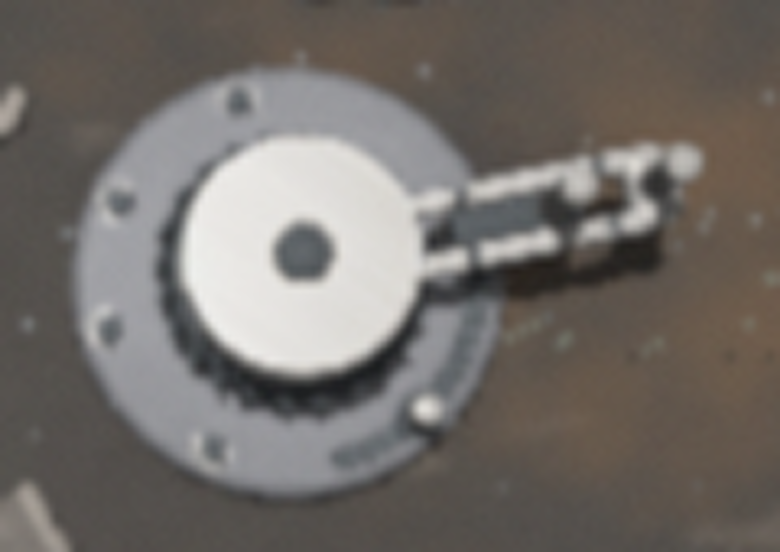

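View pics/sa.png

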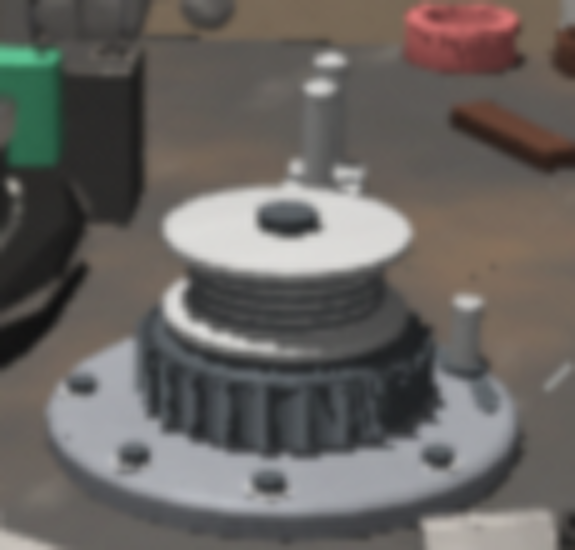

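Zoomed in: the top crop gives drum (304,252), handle (685,162), trigger (582,184) and pin (427,409). The side crop gives handle (331,62), trigger (319,87), drum (288,217) and pin (467,300).

```bash
python3 - <<'E'
import pickle,numpy as np
from h import *
d=pickle.load(open("cams.pkl","rb"))
T=lambda u,v:((u+.5)/6.5-.5+245,(v+.5)/6.5-.5+140)
S=lambda u,v:((u+.5)/5-.5+195,(v+.5)/5-.5+135)
P={}
for n,t,s,z in [("drum",(304,252),(288,217),.095),("handle",(685,162),(331,62),.113),("trig",(582,184),(319,87),.113),("pin",(427,409),(467,300),.045)]:
    P[n]=a=ray(d["top"],T(*t),z);b=ray(d["side"],S(*s),z);print(n,a.round(4),b.round(4),((a+b)/2).round(4))
    v=a-P["drum"];print(np.hypot(*v[:2]),np.degrees(np.arctan2(v[1],v[0])))
    P[n]=(a+b)/2
    v=P[n]-P["drum"];print("   avg",np.hypot(*v[:2]),np.degrees(np.arctan2(v[1],v[0])))
v=P["handle"]-P["trig"];print(np.hypot(*v[:2]),np.degrees(np.arctan2(v[1],v[0])))
for n,p in [("v",(386,352)),("nut",(419,364)),("sp",(372,272)),("black",(580,172)),("green",(550,165)),("vice",(600,130))]:print(n,ray(d["top"],(p[0]*.64,p[1]*.64),.03).round(3))
E
```

```text
drum [ 0.5239 -0.034   0.095 ] [ 0.5168 -0.0183  0.095 ] [ 0.5203 -0.0261  0.095 ]
0.0 0.0
   avg 0.0 0.0
handle [ 0.5529 -0.1779  0.113 ] [ 0.5458 -0.162   0.113 ] [ 0.5493 -0.17    0.113 ]
0.15522729420039302 -77.90083396100539
   avg 0.14672485775510594 -78.5906606848151
trig [ 0.5451 -0.1385  0.113 ] [ 0.5393 -0.1249  0.113 ] [ 0.5422 -0.1317  0.113 ]
0.11505755696039102 -77.54275542587052
   avg 0.10780662035707467 -78.28027253470944
pin [ 0.4663 -0.0864  0.045 ] [ 0.4631 -0.0847  0.045 ] [ 0.4647 -0.0855  0.045 ]
0.0809391448911895 -131.88855613731357
   avg 0.0813570920783098 -133.1211224495879
0.038924200835038655 -79.45035693244431
v [0.41  0.082 0.03 ]
nut [0.389 0.026 0.03 ]
sp [0.548 0.104 0.03 ]
black [ 0.72  -0.265  0.03 ]
green [ 0.734 -0.213  0.03 ]
vice [ 0.796 -0.305  0.03 ]
```

```bash
python3 - <<'E'
import pickle,numpy as np,cv2
from h import *
d=pickle.load(open("cams.pkl","rb"))
T=lambda u,v:((u+.5)/6.5-.5+245,(v+.5)/6.5-.5+140)
S=lambda u,v:((u+.5)/5-.5+195,(v+.5)/5-.5+135)
M=lambda c:c["mtx"]@np.c_[c["R"],c["t"]]
for n,t,s in [("drum",(304,252),(288,217)),("handle",(685,162),(331,62)),("trig",(582,184),(319,87)),("pin",(427,409),(467,300)),("bolt",(109,329),(269,483)),("bolt2",(212,447),(439,455)),("bolt3",(119,202),(133,455))]:
    X=cv2.triangulatePoints(M(d["top"]),M(d["side"]),np.array(T(*t)).reshape(2,1),np.array(S(*s)).reshape(2,1))[:,0];X=X[:3]/X[3]
    print(n,X.round(4),(proj(d["top"],X)-T(*t)).round(1))
E
```

```text
drum [ 0.5231 -0.035   0.0887] [0.2 0.6]
handle [ 0.5522 -0.1797  0.1077] [0.2 0.7]
trig [ 0.5447 -0.1398  0.1084] [0.2 0.5]
pin [ 0.4646 -0.0869  0.0441] [0.2 0.7]
bolt [0.5034 0.0413 0.0154] [0.2 0.6]
bolt2 [ 0.4521 -0.0008  0.0164] [0.2 0.9]
bolt3 [0.5577 0.0361 0.0152] [0.1 0.4]
```

Call:
apply_moves([
  {"xyz": [-30, -26, 0], "turn": 0},
  {"xyz": [-44, -40, 0], "turn": 0},
  {"xyz": [-44, -40, 0], "turn": 0},
  {"xyz": [-44, -40, 0], "turn": 0},
  {"xyz": [-44, -40, 0], "turn": 0},
  {"xyz": [-44, -40, 0], "turn": 0},
  {"xyz": [-44, -40, 0], "turn": 0},
  {"xyz": [-44, -40, 0], "turn": 0},
  {"xyz": [-44, -40, 0], "turn": 0},
  {"xyz": [-44, -40, 0], "turn": 0},
], gripper=1)

```text
time: 1.35
tool_pos: [0.4486, 0.0047, 0.2266]
tool_rot: [3.141, -0.0, 2.84]
contact_force: [1.1, 0.9, 1.2]
opening: 0.0919
```

```bash
cat >> h.py <<'E'
from scipy.spatial.transform import Rotation as Ro
C0=np.array([.5239,-.034]); A0=np.radians(-78.6)
def grip(th,r): return C0+r*np.array([np.cos(A0-th),np.sin(A0-th)])   # th = clockwise travel
def togo(s,xy,z,yaw):
    R=Ro.from_euler("xyz",s["tool_rot"]).as_matrix()
    t=-(yaw-s["tool_rot"][2]); t=(t+np.pi)%(2*np.pi)-np.pi
    return (R.T@(np.r_[xy,z]-s["tool_pos"])*1000).round(1), round(t,4)
def rep(s): print("t",round(s["time"],2),s["tool_pos"].round(4),s["tool_rot"].round(3),"F",s["contact_force"].round(1),"M",s["torque"].round(2),"open",round(s["opening"],4))
E
python3 - <<'E'
from h import *
from cell import robot
s=robot.observe();rep(s)
print(grip(0,.1315),togo(s,grip(0,.1315),.14,np.radians(191.4)))
E
```

```text
t 1.35 [0.4486 0.0047 0.2266] [ 3.141 -0.     2.84 ] F [1.1 0.9 1.2] M [ 0.01 -0.04  0.02] open 0.0919
[ 0.54989194 -0.16290566] (array([-146.4, -130. ,   86.5]), np.float64(-0.5002))
```

Call:
apply_moves([
  {"xyz": [-40, -36, 0], "turn": 0},
  {"xyz": [-40, -36, 0], "turn": 0},
  {"xyz": [-40, -36, 0], "turn": 0},
  {"xyz": [-26, -22, 0], "turn": 0},
  {"xyz": [0, 0, 20], "turn": -0.17},
  {"xyz": [0, 0, 30], "turn": -0.17},
  {"xyz": [0, 0, 30], "turn": -0.16},
  {"xyz": [0, 0, 6], "turn": 0},
  {"xyz": [0, 0, 0], "turn": 0},
])

```text
time: 2.48
tool_pos: [0.5491, -0.1609, 0.1409]
tool_rot: [3.141, -0.0, -2.945]
contact_force: [0.8, 0.4, 0.1]
opening: 0.0919
```

```bash
python3 - <<'E'
from h import *
from cell import robot
import cv2
s=robot.observe();rep(s)
print(togo(s,grip(0,.1315),.074,np.radians(191.4)))
a=robot.read_camera("side")["frame"][85:255,160:300];b=robot.read_camera("top")["frame"][130:230,250:380]
a=cv2.resize(a,None,fx=3.5,fy=3.5,interpolation=cv2.INTER_CUBIC);cv2.imwrite("pics/s2.png",a)
E
```

```text
t 2.48 [ 0.5491 -0.1609  0.1409] [ 3.141 -0.    -2.945] F [0.8 0.4 0.1] M [ 0.04  0.02 -0.01] open 0.0919
(array([-0.4, -2.1, 66.9]), np.float64(-0.0028))
```

View pics/s2.png

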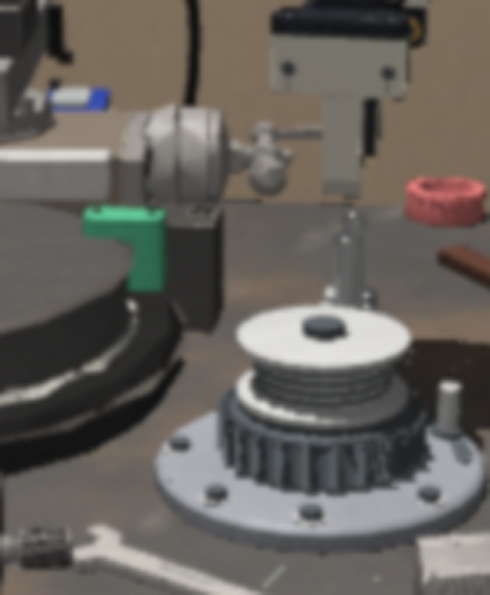

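The near finger (342,190) sits above and in line with the trigger post (350,213), allowing for the oblique view. I'll descend.

Call:
apply_moves([
  {"xyz": [0, -2, 10], "turn": 0},
  {"xyz": [0, 0, 15], "turn": 0},
  {"xyz": [0, 0, 15], "turn": 0},
  {"xyz": [0, 0, 15], "turn": 0},
  {"xyz": [0, 0, 10], "turn": 0},
  {"xyz": [0, 0, 0], "turn": 0},
  {"xyz": [0, 0, 0], "turn": 0},
])

```text
time: 3.45
tool_pos: [0.5497, -0.1629, 0.076]
tool_rot: [-3.141, 0.001, -2.942]
contact_force: [0.9, 0.4, -0.7]
opening: 0.0919
```

Call:
apply_moves([
  {"xyz": [0, 0, 0], "turn": 0},
  {"xyz": [0, 0, 0], "turn": 0},
  {"xyz": [0, 0, 0], "turn": 0},
  {"xyz": [0, 0, 0], "turn": 0},
], gripper=0.63, newtons=5)

```text
time: 3.95
tool_pos: [0.5489, -0.1608, 0.0756]
tool_rot: [3.138, -0.0, -2.943]
contact_force: [-0.1, 9.4, 3.3]
opening: 0.0604
```

Call:
apply_moves([
  {"xyz": [0, -2, 0], "turn": 0},
  {"xyz": [0, -2, 0], "turn": 0},
  {"xyz": [0, 0, 0], "turn": 0},
  {"xyz": [0, 0, 0], "turn": 0},
])

```text
time: 4.45
tool_pos: [0.5496, -0.1641, 0.0756]
tool_rot: [3.137, -0.001, -2.942]
contact_force: [0.1, 10.1, 3.5]
opening: 0.0673
```

```bash
python3 - <<'E'
from h import *
from cell import robot
s=robot.observe();rep(s);print(s["joint_efforts"].round(2))
E
```

```text
t 4.45 [ 0.5496 -0.1641  0.0756] [ 3.137e+00 -1.000e-03 -2.942e+00] F [ 0.1 10.1  3.5] M [ 1.72  0.1  -0.02] open 0.0673
[-5.410e+00 -4.989e+01 -2.194e+01 -2.360e+00 -1.420e+00 -4.000e-02]
```

The inner finger hasn't moved from r≈0.099, which is the trigger's inner face, so the geometry matches. I'll recentre and squeeze.

Call:
apply_moves([
  {"xyz": [0, 2, 0], "turn": 0},
  {"xyz": [0, 2, 0], "turn": 0},
  {"xyz": [0, 0, 0], "turn": 0},
  {"xyz": [0, 0, 0], "turn": 0},
  {"xyz": [0, 0, 0], "turn": 0},
], gripper=0.3, newtons=40)

```text
time: 5.08
tool_pos: [0.5487, -0.163, 0.0754]
tool_rot: [3.141, -0.001, -2.942]
contact_force: [-4.0, -3.8, -1.0]
opening: 0.0437
```

```bash
python3 - <<'E'
from h import *
from cell import robot
s=robot.observe();rep(s)
E
```

```text
t 5.08 [ 0.5487 -0.163   0.0754] [ 3.141e+00 -1.000e-03 -2.942e+00] F [-4.  -3.8 -1. ] M [-0.3   0.73  0.03] open 0.0437
```

Call:
apply_moves([
  {"xyz": [2.6, 0, 0], "turn": 0.02},
  {"xyz": [5.3, 0.1, 0], "turn": 0.04},
  {"xyz": [5.3, 0.1, 0], "turn": 0.04},
  {"xyz": [5.3, 0.1, 0], "turn": 0.04},
  {"xyz": [5.3, 0.1, 0], "turn": 0.04},
  {"xyz": [2.6, 0, 0], "turn": 0.02},
  {"xyz": [0, 0, 0], "turn": 0},
])

```text
time: 5.95
tool_pos: [0.5224, -0.1654, 0.0754]
tool_rot: [3.141, -0.001, 3.139]
contact_force: [-4.2, -2.5, -3.3]
opening: 0.0437
```

```bash
cat >> h.py <<'E'
def chk():
    from cell import robot
    s=robot.observe();rep(s)
    yaw=s["tool_rot"][2];x=np.array([np.cos(yaw),np.sin(yaw)]);y=np.array([np.sin(yaw),-np.cos(yaw)])
    v=s["tool_pos"][:2]-C0
    print("Ft",(s["contact_force"][:2]@x).round(2),"Fin",(s["contact_force"][:2]@y).round(2),"r",np.hypot(*v).round(4),"travel pos",(A0-np.arctan2(v[1],v[0])).round(4),"yaw",((A0+np.radians(270)-yaw+np.pi)%(2*np.pi)-np.pi).round(4))
    return s
E
python3 -c "
from h import *
chk()"
```

```text
t 5.95 [ 0.5224 -0.1654  0.0754] [ 3.141e+00 -1.000e-03  3.139e+00] F [-4.2 -2.5 -3.3] M [-0.25  0.77  0.11] open 0.0437
Ft 4.24 Fin -2.53 r 0.1314 travel pos 0.2101 yaw 0.2012
```

```bash
python3 - <<'E'
from h import *
from cell import robot
import cv2
o=[]
c=robot.read_camera("side");a=c["frame"][130:240,195:305]
o.append(cv2.resize(a,(550,550),interpolation=cv2.INTER_CUBIC))
cv2.imwrite("pics/s3.png",o[0])
E
```

```text
(no output)
```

View pics/s3.png

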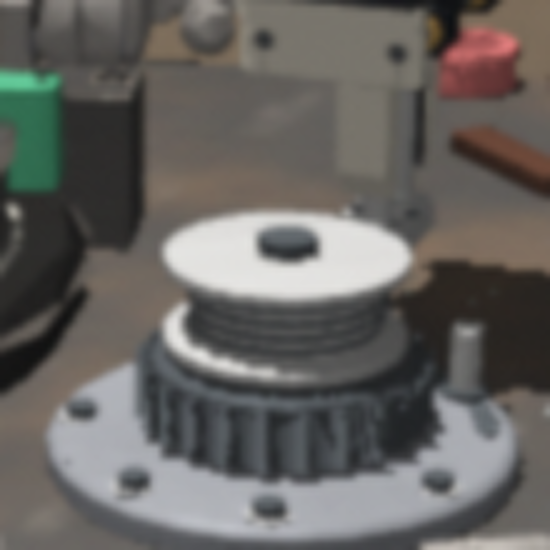

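The side view shows the pin at (467,355), with the wheel's right edge near 437 and the dog still hidden behind the wheel. I'll work out how far the dog must be from the pin.

```bash
python3 - <<'E'
from h import *
import pickle
c=pickle.load(open("cams.pkl","rb"))["side"]
for z in(.03,.045):
  for d in range(-144,-84,6):
    a=np.radians(d);p=proj(c,[*(C0+.079*np.array([np.cos(a),np.sin(a)])),z]);print(z,d,((p-[195,130])*5).round(0))
print("crank now",np.degrees(A0-.205))
E
```

```text
0.03 -144 [468. 363.]
0.03 -138 [460. 355.]
0.03 -132 [449. 348.]
0.03 -126 [437. 341.]
0.03 -120 [424. 335.]
0.03 -114 [409. 330.]
0.03 -108 [393. 325.]
0.03 -102 [376. 320.]
0.03 -96 [358. 317.]
0.03 -90 [339. 314.]
0.045 -144 [470. 328.]
0.045 -138 [461. 320.]
0.045 -132 [451. 313.]
0.045 -126 [439. 307.]
0.045 -120 [425. 301.]
0.045 -114 [410. 295.]
0.045 -108 [394. 291.]
0.045 -102 [377. 286.]
0.045 -96 [359. 283.]
0.045 -90 [340. 280.]
crank now -90.34563480018187
```

Call:
apply_moves([
  {"xyz": [2.6, 0, 0], "turn": 0.02},
  {"xyz": [5.3, 0.1, 0], "turn": 0.04},
  {"xyz": [5.3, 0.1, 0], "turn": 0.04},
  {"xyz": [5.3, 0.1, 0], "turn": 0.04},
  {"xyz": [2.6, 0, 0], "turn": 0.02},
  {"xyz": [0, 0, 0], "turn": 0},
])

```text
time: 6.75
tool_pos: [0.5016, -0.1635, 0.0754]
tool_rot: [3.141, -0.001, 2.98]
contact_force: [-5.3, -0.6, -6.2]
opening: 0.0436
```

```bash
python3 - <<'E'
from h import *
from cell import robot
import cv2
chk()
c=robot.read_camera("side");a=c["frame"][150:220,250:320]
cv2.imwrite("pics/s4.png",cv2.resize(a,(560,560),interpolation=cv2.INTER_CUBIC))
E
```

```text
t 6.75 [ 0.5016 -0.1635  0.0754] [ 3.141e+00 -1.000e-03  2.980e+00] F [-5.3 -0.6 -6.2] M [0.05 0.74 0.06] open 0.0436
Ft 5.16 Fin -1.46 r 0.1314 travel pos 0.3697 yaw 0.3608
```

View pics/s4.png

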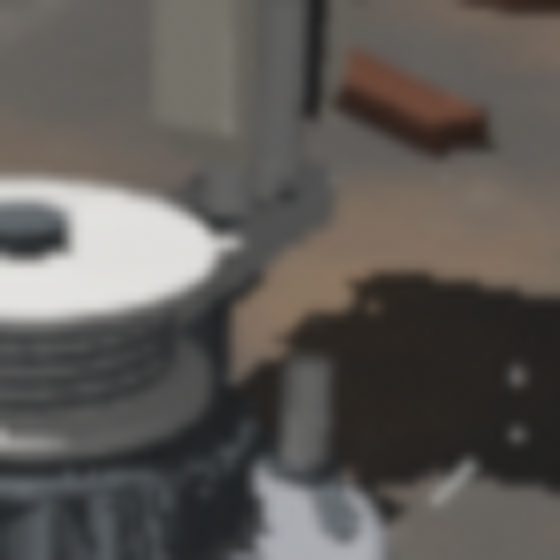

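The dog's leading edge seems to be at (230,330), about -117°, and the pin's near edge at (285,400), about -133°. That leaves roughly 0.28 rad, so I'll advance 0.14 and then feel for contact.

Call:
apply_moves([
  {"xyz": [2.6, 0, 0], "turn": 0.02},
  {"xyz": [3.9, 0.1, 0], "turn": 0.03},
  {"xyz": [3.9, 0.1, 0], "turn": 0.03},
  {"xyz": [3.9, 0.1, 0], "turn": 0.03},
  {"xyz": [2.6, 0, 0], "turn": 0.02},
  {"xyz": [1.3, 0, 0], "turn": 0.01},
  {"xyz": [0, 0, 0], "turn": 0},
])

```text
time: 7.68
tool_pos: [0.4841, -0.1593, 0.0755]
tool_rot: [3.141, -0.001, 2.841]
contact_force: [-4.7, 2.2, -11.5]
opening: 0.0438
```

```bash
python3 -c "
from h import *
chk()"
```

```text
t 7.67 [ 0.4841 -0.1593  0.0755] [ 3.141e+00 -1.000e-03  2.841e+00] F [ -4.7   2.2 -11.5] M [0.59 0.73 0.24] open 0.0438
Ft 5.17 Fin 0.7 r 0.1315 travel pos 0.5063 yaw 0.4999
```

Call:
apply_moves([
  {"xyz": [1.3, 0, 0], "turn": 0.01},
  {"xyz": [1.3, 0, 0], "turn": 0.01},
  {"xyz": [1.3, 0, 0], "turn": 0.01},
  {"xyz": [1.3, 0, 0], "turn": 0.01},
  {"xyz": [0, 0, 0], "turn": 0},
])

```text
time: 8.3
tool_pos: [0.4792, -0.1576, 0.0755]
tool_rot: [3.141, -0.001, 2.8]
contact_force: [-4.4, 2.4, -12.7]
opening: 0.0438
```

```bash
python3 -c "
from h import *
chk()"
```

```text
t 8.3 [ 0.4792 -0.1576  0.0755] [ 3.141e+00 -1.000e-03  2.800e+00] F [ -4.4   2.4 -12.7] M [0.6  0.73 0.24] open 0.0438
Ft 4.93 Fin 0.76 r 0.1315 travel pos 0.5459 yaw 0.5401
```

Call:
apply_moves([
  {"xyz": [1.3, 0, 0], "turn": 0.01},
  {"xyz": [1.3, 0, 0], "turn": 0.01},
  {"xyz": [0, 0, 0], "turn": 0},
])

```text
time: 8.68
tool_pos: [0.4767, -0.1567, 0.0755]
tool_rot: [3.141, -0.001, 2.78]
contact_force: [-4.6, 2.7, -12.3]
opening: 0.0436
```

```bash
python3 -c "
from h import *
chk()"
```

```text
t 8.68 [ 0.4767 -0.1567  0.0755] [ 3.141e+00 -1.000e-03  2.780e+00] F [ -4.6   2.7 -12.3] M [0.66 0.65 0.22] open 0.0436
Ft 5.3 Fin 0.92 r 0.1315 travel pos 0.5657 yaw 0.5603
```

Call:
apply_moves([
  {"xyz": [1.3, 0, 0], "turn": 0.01},
  {"xyz": [1.3, 0, 0], "turn": 0.01},
  {"xyz": [0, 0, 0], "turn": 0},
])

```text
time: 9.05
tool_pos: [0.4743, -0.1558, 0.0755]
tool_rot: [3.141, -0.001, 2.76]
contact_force: [-2.9, 3.8, -11.9]
opening: 0.0434
```

```bash
python3 -c "
from h import *
chk()"
```

```text
t 9.05 [ 0.4743 -0.1558  0.0755] [ 3.141e+00 -1.000e-03  2.760e+00] F [ -2.9   3.8 -11.9] M [0.68 0.6  0.29] open 0.0434
Ft 4.12 Fin 2.39 r 0.1315 travel pos 0.5859 yaw 0.5804
```

Call:
apply_moves([
  {"xyz": [1.3, 0, 0], "turn": 0.01},
  {"xyz": [0, 0, 0], "turn": 0},
])

```text
time: 9.3
tool_pos: [0.4731, -0.1553, 0.0755]
tool_rot: [3.141, -0.001, 2.75]
contact_force: [-5.1, 2.8, -12.7]
opening: 0.0435
```

```bash
python3 -c "
from h import *
chk()"
```

```text
t 9.3 [ 0.4731 -0.1553  0.0755] [ 3.141e+00 -1.000e-03  2.750e+00] F [ -5.1   2.8 -12.7] M [0.73 0.64 0.24] open 0.0435
Ft 5.81 Fin 0.65 r 0.1315 travel pos 0.5957 yaw 0.5903
```

Call:
apply_moves([
  {"xyz": [1.3, 0, 0], "turn": 0.01},
  {"xyz": [1.3, 0, 0], "turn": 0.01},
  {"xyz": [0, 0, 0], "turn": 0},
])

```text
time: 9.68
tool_pos: [0.4707, -0.1543, 0.0755]
tool_rot: [3.141, -0.001, 2.73]
contact_force: [-4.8, 4.6, -12.8]
opening: 0.0437
```

```bash
python3 -c "
from h import *
chk()"
```

```text
t 9.68 [ 0.4707 -0.1543  0.0755] [ 3.141e+00 -1.000e-03  2.730e+00] F [ -4.8   4.6 -12.8] M [0.76 0.62 0.31] open 0.0437
Ft 6.26 Fin 2.33 r 0.1315 travel pos 0.6156 yaw 0.6104
```

Call:
apply_moves([
  {"xyz": [1.3, 0, 0], "turn": 0.01},
  {"xyz": [1.3, 0, 0], "turn": 0.01},
  {"xyz": [0, 0, 0], "turn": 0},
])

```text
time: 10.05
tool_pos: [0.4683, -0.1532, 0.0754]
tool_rot: [3.141, -0.001, 2.71]
contact_force: [-4.3, 3.4, -12.8]
opening: 0.0438
```

```bash
python3 -c "
from h import *
chk()"
```

```text
t 10.05 [ 0.4683 -0.1532  0.0754] [ 3.141e+00 -1.000e-03  2.710e+00] F [ -4.3   3.4 -12.8] M [0.76 0.71 0.29] open 0.0438
Ft 5.27 Fin 1.27 r 0.1315 travel pos 0.6353 yaw 0.6304
```

Call:
apply_moves([
  {"xyz": [1.3, 0, 0], "turn": 0.01},
  {"xyz": [0.7, 0, 0], "turn": 0.005},
  {"xyz": [0, 0, 0], "turn": 0},
])

```text
time: 10.42
tool_pos: [0.4666, -0.1523, 0.0755]
tool_rot: [3.141, -0.001, 2.695]
contact_force: [-4.0, 4.1, -12.8]
opening: 0.0435
```

```bash
python3 -c "
from h import *
chk()"
```

```text
t 10.43 [ 0.4666 -0.1523  0.0755] [ 3.141e+00 -1.000e-03  2.695e+00] F [ -4.    4.1 -12.8] M [0.77 0.63 0.21] open 0.0435
Ft 5.4 Fin 1.96 r 0.1315 travel pos 0.6502 yaw 0.6452
```

Call:
apply_moves([
  {"xyz": [1.3, 0, 0], "turn": 0.01},
  {"xyz": [0.7, 0, 0], "turn": 0.005},
  {"xyz": [0, 0, 0], "turn": 0},
])

```text
time: 10.8
tool_pos: [0.4647, -0.1515, 0.0755]
tool_rot: [3.141, -0.001, 2.68]
contact_force: [-4.5, 3.5, -13.0]
opening: 0.0438
```

```bash
python3 - <<'E'
from h import *
from cell import robot
import cv2
chk()
c=robot.read_camera("side");a=c["frame"][150:220,250:320]
cv2.imwrite("pics/s5.png",cv2.convertScaleAbs(cv2.resize(a,(560,560),interpolation=cv2.INTER_CUBIC),alpha=1.8))
E
```

```text
t 10.8 [ 0.4647 -0.1515  0.0755] [ 3.141e+00 -1.000e-03  2.680e+00] F [ -4.5   3.5 -13. ] M [0.76 0.59 0.24] open 0.0438
Ft 5.64 Fin 1.15 r 0.1315 travel pos 0.6655 yaw 0.6602
```

View pics/s5.png

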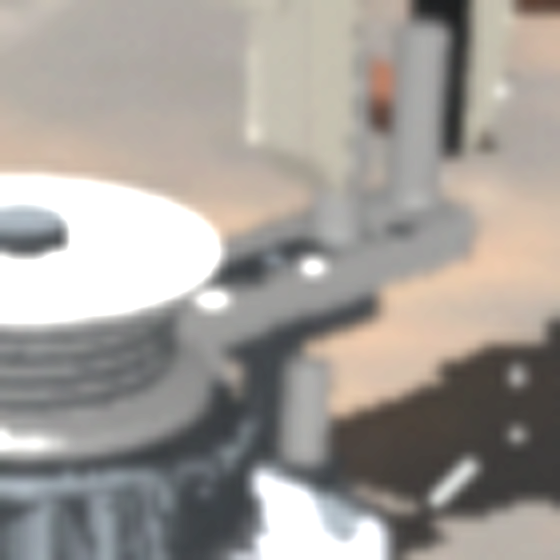

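The crank is now nearly over the pin (305,410), and the dark dog appears just left of it around (260,400). I'll continue in small steps.

Call:
apply_moves([
  {"xyz": [0.7, 0, 0], "turn": 0.005},
  {"xyz": [0.7, 0, 0], "turn": 0.005},
  {"xyz": [0, 0, 0], "turn": 0},
])

```text
time: 11.22
tool_pos: [0.4636, -0.1508, 0.0755]
tool_rot: [3.141, -0.001, 2.67]
contact_force: [-4.6, 4.3, -12.7]
opening: 0.0433
```

```bash
python3 -c "
from h import *
chk()"
```

```text
t 11.22 [ 0.4636 -0.1508  0.0755] [ 3.141e+00 -1.000e-03  2.670e+00] F [ -4.6   4.3 -12.7] M [0.85 0.58 0.27] open 0.0433
Ft 6.04 Fin 1.69 r 0.1315 travel pos 0.6757 yaw 0.6703
```

Call:
apply_moves([
  {"xyz": [0.7, 0, 0], "turn": 0.005},
  {"xyz": [0.7, 0, 0], "turn": 0.005},
  {"xyz": [0, 0, 0], "turn": 0},
])

```text
time: 11.6
tool_pos: [0.4624, -0.1502, 0.0755]
tool_rot: [3.141, -0.001, 2.66]
contact_force: [-3.3, 3.4, -12.8]
opening: 0.0436
```

```bash
python3 -c "
from h import *
chk()"
```

```text
t 11.6 [ 0.4624 -0.1502  0.0755] [ 3.141e+00 -1.000e-03  2.660e+00] F [ -3.3   3.4 -12.8] M [0.76 0.56 0.2 ] open 0.0436
Ft 4.54 Fin 1.47 r 0.1315 travel pos 0.6859 yaw 0.6804
```

Call:
apply_moves([
  {"xyz": [0.7, 0, 0], "turn": 0.005},
  {"xyz": [0.7, 0, 0], "turn": 0.005},
  {"xyz": [0, 0, 0], "turn": 0},
])

```text
time: 11.98
tool_pos: [0.4611, -0.1496, 0.0755]
tool_rot: [3.141, -0.001, 2.65]
contact_force: [-3.9, 3.8, -14.1]
opening: 0.0434
```

```bash
python3 -c "
from h import *
chk()"
```

```text
t 11.97 [ 0.4611 -0.1496  0.0755] [ 3.141e+00 -1.000e-03  2.650e+00] F [ -3.9   3.8 -14.1] M [0.84 0.49 0.2 ] open 0.0434
Ft 5.25 Fin 1.46 r 0.1315 travel pos 0.6968 yaw 0.6904
```

Call:
apply_moves([
  {"xyz": [0.7, 0, 0], "turn": 0.005},
  {"xyz": [0.7, 0, 0], "turn": 0.005},
  {"xyz": [0, 0, 0], "turn": 0},
])

```text
time: 12.35
tool_pos: [0.4599, -0.1489, 0.0755]
tool_rot: [3.141, -0.001, 2.64]
contact_force: [-3.3, 4.9, -13.0]
opening: 0.0435
```

```bash
python3 -c "
from h import *
chk()"
```

```text
t 12.35 [ 0.4599 -0.1489  0.0755] [ 3.141e+00 -1.000e-03  2.640e+00] F [ -3.3   4.9 -13. ] M [0.86 0.46 0.24] open 0.0435
Ft 5.3 Fin 2.72 r 0.1315 travel pos 0.707 yaw 0.7005
```

Call:
apply_moves([
  {"xyz": [0.7, 0, 0], "turn": 0.005},
  {"xyz": [0.7, 0, 0], "turn": 0.005},
  {"xyz": [0, 0, 0], "turn": 0},
])

```text
time: 12.72
tool_pos: [0.4587, -0.1483, 0.0755]
tool_rot: [3.141, -0.001, 2.63]
contact_force: [-3.6, 5.3, -13.7]
opening: 0.0436
```

```bash
python3 -c "
from h import *
chk()"
```

```text
t 12.72 [ 0.4587 -0.1483  0.0755] [ 3.141e+00 -1.000e-03  2.630e+00] F [ -3.6   5.3 -13.7] M [0.86 0.42 0.22] open 0.0436
Ft 5.77 Fin 2.9 r 0.1315 travel pos 0.7173 yaw 0.7105
```

Call:
apply_moves([
  {"xyz": [0.7, 0, 0], "turn": 0.005},
  {"xyz": [0.7, 0, 0], "turn": 0.005},
  {"xyz": [0, 0, 0], "turn": 0},
])

```text
time: 13.1
tool_pos: [0.4575, -0.1476, 0.0755]
tool_rot: [3.141, -0.0, 2.62]
contact_force: [-2.6, 4.3, -14.4]
opening: 0.0438
```

```bash
python3 -c "
from h import *
chk()"
```

```text
t 13.1 [ 0.4575 -0.1476  0.0755] [ 3.141 -0.     2.62 ] F [ -2.6   4.3 -14.4] M [0.89 0.37 0.18] open 0.0438
Ft 4.43 Fin 2.39 r 0.1315 travel pos 0.7279 yaw 0.7205
```

Call:
apply_moves([
  {"xyz": [0.7, 0, 0], "turn": 0.005},
  {"xyz": [0.7, 0, 0], "turn": 0.005},
  {"xyz": [0, 0, 0], "turn": 0},
])

```text
time: 13.48
tool_pos: [0.4564, -0.1469, 0.0755]
tool_rot: [3.141, -0.0, 2.61]
contact_force: [-2.9, 4.7, -14.1]
opening: 0.0435
```

```bash
python3 -c "
from h import *
chk()"
```

```text
t 13.47 [ 0.4564 -0.1469  0.0755] [ 3.141 -0.     2.61 ] F [ -2.9   4.7 -14.1] M [0.91 0.35 0.13] open 0.0435
Ft 4.84 Fin 2.55 r 0.1316 travel pos 0.7381 yaw 0.7305
```

Call:
apply_moves([
  {"xyz": [0.7, 0, 0], "turn": 0.005},
  {"xyz": [0.6, 0, 0], "turn": 0.005},
  {"xyz": [0, 0, 0], "turn": 0},
])

```text
time: 13.85
tool_pos: [0.4558, -0.1466, 0.0755]
tool_rot: [3.141, 0.001, 2.601]
contact_force: [2.2, 4.3, -20.3]
opening: 0.0434
```

```bash
python3 -c "
from h import *
chk()"
```

```text
t 13.85 [ 0.4558 -0.1466  0.0755] [3.141e+00 1.000e-03 2.601e+00] F [  2.2   4.3 -20.3] M [ 0.94 -0.4   0.44] open 0.0434
Ft 0.34 Fin 4.76 r 0.1316 travel pos 0.7427 yaw 0.7398
```

The tangential force dropped from about 5 N to 0.3 N and the tool stopped following its command, so the dog is on the pin. I'll release here.

Call:
apply_moves([
  {"xyz": [0, 0, 0], "turn": 0},
  {"xyz": [0, 0, 0], "turn": 0},
  {"xyz": [0, 0, 0], "turn": 0},
  {"xyz": [0, 0, 0], "turn": 0},
  {"xyz": [0, 0, 0], "turn": 0},
  {"xyz": [0, 0, 0], "turn": 0},
], gripper=1)

```text
time: 14.6
tool_pos: [0.4558, -0.1472, 0.0762]
tool_rot: [3.142, 0.002, 2.6]
contact_force: [-0.3, 0.3, 0.4]
opening: 0.0918
```

```bash
python3 -c "
from h import *
chk()"
```

```text
t 14.6 [ 0.4558 -0.1472  0.0762] [3.142e+00 2.000e-03 2.600e+00] F [-0.3  0.3  0.4] M [-0.06 -0.01 -0.01] open 0.0918
Ft 0.42 Fin 0.06 r 0.1321 travel pos 0.7408 yaw 0.7401
```

Released with zero force. I'll lift straight up and check.

Call:
apply_moves([
  {"xyz": [0, 0, -10], "turn": 0},
  {"xyz": [0, 0, -25], "turn": 0},
  {"xyz": [0, 0, -35], "turn": 0},
  {"xyz": [0, 0, -35], "turn": 0},
  {"xyz": [0, 0, -25], "turn": 0},
  {"xyz": [0, 0, 0], "turn": 0},
  {"xyz": [0, 0, 0], "turn": 0},
])

```text
time: 15.48
tool_pos: [0.4548, -0.1464, 0.205]
tool_rot: [3.142, -0.001, 2.601]
contact_force: [-0.7, 0.1, -0.1]
opening: 0.0918
```

```bash
python3 - <<'E'
from h import *
from cell import robot
import cv2
chk()
c=robot.read_camera("side");a=c["frame"][130:260,180:320]
cv2.imwrite("pics/s6.png",cv2.convertScaleAbs(cv2.resize(a,None,fx=4.5,fy=4.5,interpolation=cv2.INTER_CUBIC),alpha=1.4))
E
```

```text
t 15.47 [ 0.4548 -0.1464  0.205 ] [ 3.142e+00 -1.000e-03  2.601e+00] F [-0.7  0.1 -0.1] M [-0.02 -0.02  0.04] open 0.0918
Ft 0.68 Fin -0.27 r 0.132 travel pos 0.75 yaw 0.7398
```

View pics/s6.png

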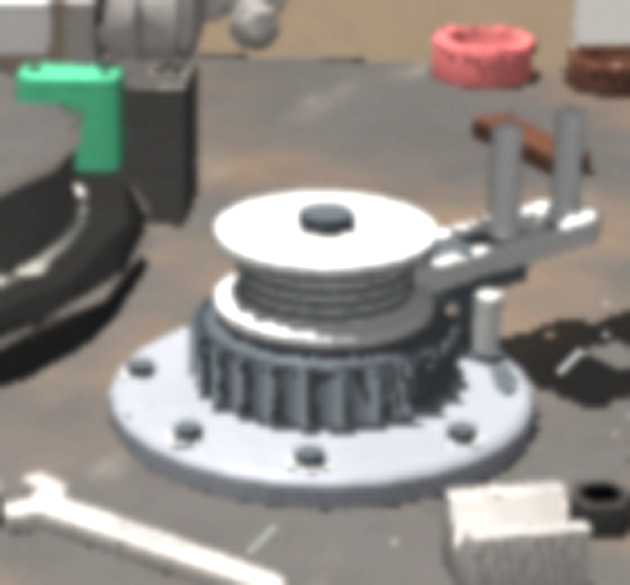

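The crank is resting with its dog at the pin (485,320). The posts at (505,180) and (567,165) are clear of the gripper, and the spanner, V-block and nut are where they were. I'll hand in.

```bash
python3 -c "
from cell import robot
print(robot.hand_in())"
```

```text
the job is handed in; nothing more can be done
None
```

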